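Find the tired cape clip

TASK

Two cape clips lie in the notches of the upper tray, each biting an orange card, and one of them has a tired spring. Check the blue clip and then the white one: pull its card straight outwards along the clip with a steady force of about 7 N, never as much as 11 N; a good clip holds and keeps its card and its notch, the tired one lets the card slide out. Lay the card that came out flat on the bench, set the tired clip down gently, flat in the middle of the saucer, and leave the saucer, brush, clipper and trimmer where they are.

Things in the scene. Friction and masses are not known exactly. Their poses are not given: they have to be found in the camera images.
- tray: Two-tier steel tray, 200 mm deep (x), 320 mm wide (y), heavy, fixed. Origin on the bench under its centre; front faces -x, to the robot. Upper floor 100 mm above the bench, lip round it 20 mm high, 3 mm thick; the front lip (outer face x -100) has two notches 30 mm wide, down to the floor, at y +70 and -70, the jaws of a clip poking out of each. Lower tier: same outline, top of its lip at 32 mm.
- clip_blue: Blue plastic spring clip, 103 mm long, lying flat, 120 g. Origin at the centre of its underside under the hinge pin; x away from the jaws, z up. Jaws 24 mm wide, x -55 to -25. Shoulders and hinge cheeks 46 mm wide, parallel, 22 mm tall, x -25 to +14: take it there from above, across y. Lower handle 46 mm wide to x +48; upper handle rises to 40 mm. Its shoulders stand 2 to 6 mm behind the lip, which stops them.
- clip_white: White clip, otherwise the same as the blue one, in the other notch (which is where varies). Either may be the tired one; they look the same. Good spring: the card would slide only at 14 N or more (it may creep a millimetre sooner); tired: it slides at 2 to 4 N all the way out. With its card gone a clip shuts.
- card_blue: Orange rigid plastic card in the blue clip's jaws, 86 mm long (x), 44 mm wide (y), 4 mm thick, 18 g. Origin at the centre of its underside; x towards the clip, z up. Level, 105 mm above the bench; 18 mm of its +x end is in the jaws, the rest is free in the air before the tray: take it from above across its width. It comes out along its -x.
- card_white: The same card in the white clip's jaws; same axes and sizes as the blue clip's card.
- saucer: White ceramic saucer, 160 mm across, 20 mm high, 280 g, loose on the bench to one side of the tray. Origin at the centre of its underside; inner floor 5 mm up, flat to 49 mm from the centre, then rising to the rim; a clip laid in its middle rests on that rise, its underside 5 to 10 mm above the bench.
- brush: Wooden bristle brush, 200 mm long, 48 mm wide, 40 mm high, lying on its bristles; origin under it near mid-length, x towards the head. A bystander.
- clipper: Blue hair clipper lying on the bench, 165 mm long (x towards the blade), 46 mm wide, 42 mm high; origin under its middle. A bystander.
- trimmer: White trimmer lying on the bench, 140 mm long (x towards the blade), 34 mm wide, 32 mm high; origin under its middle. A bystander.
Mind the look-alikes: they are no part of the job. There is more than one size of the clip_blue; the job needs the middle-sized. There is more than one size of the saucer; the one meant has the size given above.

How it is judged:
On the way, in this order (a step that is already met when the one before it is completed fails the run):
1. the blue clip is checked: its card, held in the fingers, is pulled with more than 5 N against the tray's lip, or has slid some 10 mm out of the jaws (((contact force between clip_blue and tray above 5 N and contact force between the fingers and card_blue above 1 N) or x of card_blue in the frame of clip_blue below -0.09 m)), for 0.1 s.
2. the white clip is checked: its card, held in the fingers, is pulled with more than 5 N against the tray's lip, or has slid some 10 mm out of the jaws (((contact force between clip_white and tray above 5 N and contact force between the fingers and card_white above 1 N) or x of card_white in the frame of clip_white below -0.09 m)), for 0.1 s.
At the end, for the whole second after the job is handed in: Tired clip flat in the saucer (within 40 mm of its centre, tilt under 20 degrees), its card flat on the bench clear of the saucer; the other clip within 25 mm of its start, upright in its notch, its card still in its jaws (slipped under 10 mm); all at rest (((horizontal distance between clip_blue and saucer below 0.04 m and height (world z) of clip_blue below 0.03 m and angle between clip_blue's own z axis and vertical below 0.35 rad and height (world z) of card_blue below 0.01 m and angle between card_blue's own z axis and vertical below 0.12 rad and horizontal distance between card_blue and saucer above 0.09 m and distance of clip_white from where it was at the start of the episode below 0.025 m and angle between clip_white's own z axis and vertical below 0.15 rad and x of card_white in the frame of clip_white between -0.092 and -0.07 m and linear speed of each of clip_blue, clip_white, card_blue, card_white below 0.02 m/s) or (horizontal distance between clip_white and saucer below 0.04 m and height (world z) of clip_white below 0.03 m and angle between clip_white's own z axis and vertical below 0.35 rad and height (world z) of card_white below 0.01 m and angle between card_white's own z axis and vertical below 0.12 rad and horizontal distance between card_white and saucer above 0.09 m and distance of clip_blue from where it was at the start of the episode below 0.025 m and angle between clip_blue's own z axis and vertical below 0.15 rad and x of card_blue in the frame of clip_blue between -0.092 and -0.07 m and linear speed of each of clip_white, clip_blue, card_white, card_blue below 0.02 m/s))); the robot touches nothing.
It fails at once if a card pulled so hard that its clip bears on the tray with more than 11 N ((contact force between clip_blue and tray above 11 N and contact force between the fingers and card_blue above 1 N) or (contact force between clip_white and tray above 11 N and contact force between the fingers and card_white above 1 N)).
It fails at once if a clip dropped into the saucer (moving over 0.6 m/s just above it, a fall of some 20 mm) or pressed into it with more than 30 N (contact force between any of clip_blue, clip_white and saucer above 30 N or (horizontal distance between clip_blue and saucer below 0.1 m and height (world z) of clip_blue below 0.06 m and linear speed of clip_blue above 0.6 m/s) or (horizontal distance between clip_white and saucer below 0.1 m and height (world z) of clip_white below 0.06 m and linear speed of clip_white above 0.6 m/s)).
It fails at once if the saucer, brush, clipper or trimmer moved more than 30 mm (distance of any of saucer, brush, clipper, trimmer from where it was at the start of the episode above 0.03 m).
It also fails if it takes over 72 s, if anything falls off the work surface, if the arm or the gripper's body presses on something with over 40 N, if the wrist force passes 120 N, or if a joint passes its speed limit or range.

ROBOT

A 6-joint arm with a two-finger parallel gripper is mounted at the origin on the work surface. World frame = base frame: x ahead of the robot, y to its left, z up, the work surface at z = 0. Lengths are in m, angles in rad, forces in N, time in s.
With the tool pointing down it reaches from about 0.375 to 0.975 m from the base axis. Payload 3.8 kg.
Tool frame: the origin (TCP) lies between the finger pads; the fingertips stand 11 mm ahead of it and the grasp point (between the pads) lies 8 mm behind it; z points along the fingers, y is the line along which they close (so a half turn about z gives the same grasp; the last joint's range is limited). The gripper opens to 85 mm and grips with 20 to 120 N. Pads are 22 mm wide; open, the fingers measure 114 mm over their backs; the gripper's body (76 mm by 85 mm) begins 54 mm behind the grasp point. The pads swing forward as they close: fully open they stand 13 mm farther back than shut.
Start: joints at [1.178, 0.264, 1.604, -0, 1.274, -0.037], TCP at [0.235, 0.633, 0.242] pointing down, gripper open.
Joint ranges: [-2.63, 2.63], [-0.94, 2.18], [0.31, 2.57], [-1.31, 4.45], [0, 2.66], [-2.55, 2.55]. Speed limits (rad/s): [2.57, 2.57, 3.14, 3.14, 3.14, 3.14].

INTERFACE

Orientations are given as [roll, pitch, yaw] about the fixed x, y, z axes, in that order (R = Rz(yaw) Ry(pitch) Rx(roll)).
In Python, from rig import ctrl, get_obs, grab_frame, camera_info gives the robot as it stands. The module is installed in compiled form; this text tells all that it offers. Calls block until the motion is done:
- ctrl.move_pose(position, orientation): joint-space move of the TCP to a pose.
- ctrl.line_to(position, rot=None, v=0.15, max_force=None): straight line of the TCP; rot=None keeps the orientation; v is the mean speed in m/s. With max_force (N) it stops when the force on the tool has changed by that much, and returns True; else False.
- ctrl.move_j(angles): joint-space move.
- ctrl.set_gripper(opening, f_grip=None): finger opening in m; f_grip is the grip in N (None keeps the last); returns when the fingers have stopped.
- ctrl.pause(seconds).
- ctrl.solve_ik(position, orientation): joint angles nearest the present ones, or None.
- get_obs(): the state.
- grab_frame(name): name is "scene" or "top" or "wrist"; returns the picture (480x640x3 uint8, blue, green, red); there is no depth.
- camera_info(name): a dict with "fx", "fy", "cx", "cy" (pixels), "k1" (the pictures are not rectified: a ray, as slopes to the right and down, at radius r is drawn at 1 + k1 r^2 times it, then the intrinsics apply), "R" (3x3) and "t" (3): a world point X has camera coordinates R X + t; the wrist camera has in their place "hand_eye" (4x4, takes a point from camera to tool coordinates, whose origin is the TCP and whose axes are the flange's). Camera axes: x right, y down, z forward; pixel columns grow to the right and rows downward; lengths in m; the calibration is good to about 2 mm. A picture is of the moment at which its call begins: read the wrist's pose just before it. camera_info takes no time and is no camera call.
A pose or a line that the arm cannot do raises ctrl.PlanningError and nothing moves.
- ctrl.sign_off(): hands the job in; it is judged then, once.
The state is a dict: "clock": time; "joint_positions": joint angles; "joint_vel": joint speeds; "effort": joint torques, N m; "tool_pos": TCP position; "eef_rot": TCP orientation; "contact_force": force on the tool from outside, world axes, zero at the start; "wrist_torque": the same for the moment, N m; "finger_gap": finger opening in m; "grip_force": force on a finger pad.
Only numpy, scipy, OpenCV 4.12 (cv2) and the standard library are available. Lean on these libraries where they do the work, as an engineer would, in place of code of your own. Each camera call takes 0.05 s, during which the arm holds its last target. There are 200 camera calls.

## Working session

There is one attempt and no reset: what is moved stays moved. The work goes in short steps, each a Python script; the robot and the scene stay as the last script left them, time stands still between calls to the robot, and variables do not carry over. Pictures are saved under pics/ and viewed, at most 10 in all, crops included, and the job is handed in when it is done.

```bash
mkdir -p pics; python3 - <<'E'
from rig import ctrl,get_obs,grab_frame,camera_info
import cv2,numpy as np
for n in("scene","top"):
    f=grab_frame(n);cv2.imwrite(f"pics/{n}0.png",f)
    c=camera_info(n);print(n,{k:np.round(v,4).tolist() for k,v in c.items()})
print({k:np.round(v,4).tolist() for k,v in camera_info("wrist").items()})
print(get_obs())
E
```

```text
scene {'fx': 496.9212, 'fy': 496.9212, 'cx': 316.4945, 'cy': 242.8119, 'k1': -0.1425, 'R': [[0.8184, 0.5741, 0.0245], [0.3149, -0.4123, -0.8549], [-0.4807, 0.7074, -0.5182]], 't': [-0.5648, -0.0404, 1.5734]}
top {'fx': 446.7549, 'fy': 446.7549, 'cx': 324.8386, 'cy': 235.252, 'k1': 0.0152, 'R': [[0.0018, -0.9998, -0.0202], [-0.9814, 0.0021, -0.1918], [0.1918, 0.0202, -0.9812]], 't': [0.1455, 0.6106, 1.0072]}
{'fx': 413.4724, 'fy': 413.4724, 'cx': 317.0914, 'cy': 241.5706, 'k1': -0.0187, 'hand_eye': [[-0.0002, -0.9476, -0.3193, 0.0825], [1.0, -0.0003, 0.0001, -0.0006], [-0.0002, -0.3193, 0.9476, -0.1321], [0.0, 0.0, 0.0, 1.0]]}
{'clock': 0.1, 'joint_positions': array([ 1.17811071e+00,  2.64704971e-01,  1.60522266e+00,  2.63827887e-06,
        1.27370315e+00, -3.68823080e-02]), 'joint_vel': array([-0.00140563, -0.00267885, -0.00507227,  0.00050405, -0.00072034,
       -0.00062608]), 'effort': array([ 5.14052442e-05, -5.16710365e+01, -3.68586588e+01,  1.50485585e-04,
        6.39324731e-03, -5.81306182e-06]), 'tool_pos': array([0.23488015, 0.63214361, 0.24107618]), 'eef_rot': array([-3.13955601e+00, -7.76730123e-05,  2.78578849e+00]), 'contact_force': array([-0.59930335,  0.53317277,  0.29011687]), 'wrist_torque': array([0.01841265, 0.01434777, 0.02297999]), 'grip_force': 0.0, 'finger_gap': 0.0857168998941184}
```

View pics/top0.png

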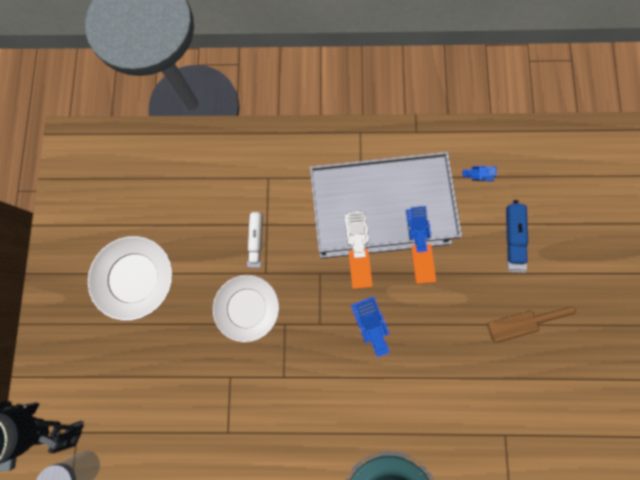

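View pics/scene0.png

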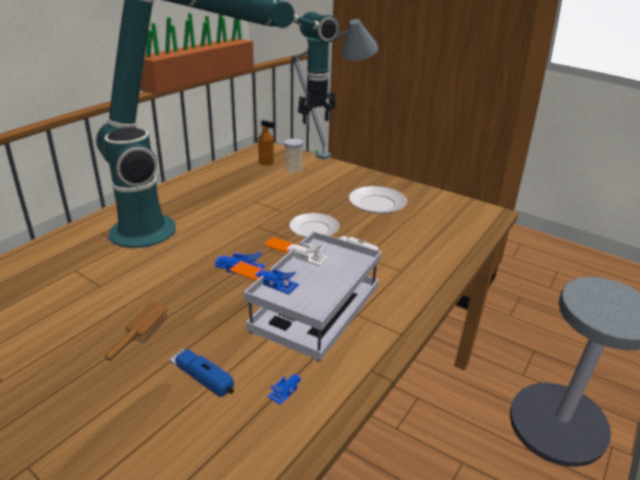

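The top view shows the white clip with its card at (360,265) and the blue clip with its card at (423,262). The saucer candidates are at (246,308) and (130,278), and there is a big decoy clip at (370,325). The trimmer is at (254,238), the brush at (520,325) and the clipper at (517,235). Next I measure them.

```bash
cat > h.py <<'E'
from rig import ctrl,get_obs,grab_frame,camera_info
import cv2,numpy as np
from scipy.spatial.transform import Rotation as Ro
def cast(uv,z,name,obs=None):
    c=camera_info(name);uv=np.atleast_2d(uv).astype(float)
    K=np.array([[c['fx'],0,c['cx']],[0,c['fy'],c['cy']],[0,0,1]])
    s=cv2.undistortPoints(uv[:,None],K,np.array([c['k1'],0,0,0,0.]))[:,0]
    d=np.c_[s,np.ones(len(s))]
    if name=='wrist':
        H=np.array(c['hand_eye']);R=Ro.from_euler('xyz',obs['eef_rot']).as_matrix()
        o=R@H[:3,3]+obs['tool_pos'];d=d@(R@H[:3,:3]).T
    else:
        R=np.array(c['R']);o=-R.T@np.array(c['t']);d=d@R
    return o+d*((z-o[2])/d[:,2])[:,None]
def blobs(f,lo,hi,amin):
    m=cv2.inRange(cv2.cvtColor(f,cv2.COLOR_BGR2HSV),np.array(lo),np.array(hi))
    cs,_=cv2.findContours(m,cv2.RETR_EXTERNAL,cv2.CHAIN_APPROX_NONE)
    return [c[:,0] for c in cs if cv2.contourArea(c)>amin]
ORANGE=((5,200,150),(14,255,255))
def rect(P):
    """centre, long-side dir (yaw folded to +-90deg), sizes of metric xy points"""
    b=cv2.boxPoints(cv2.minAreaRect((P[:,:2]*1000).astype(np.float32)))/1000
    e=[b[1]-b[0],b[2]-b[1]];L=[np.linalg.norm(x) for x in e];i=int(np.argmax(L))
    y=np.arctan2(e[i][1],e[i][0]);y=(y+np.pi/2)%np.pi-np.pi/2
    return b.mean(0),y,L[i],L[1-i]
E
python3 - <<'E'
from h import *
f=cv2.imread('pics/top0.png')
hsv=cv2.cvtColor(f,cv2.COLOR_BGR2HSV);print('hsv',hsv[268,361],hsv[265,424],hsv[308,246],hsv[230,255])
for c in blobs(f,*ORANGE,300): print('card',c.mean(0),*[np.round(x,4) for x in rect(cast(c,.109,'top'))])
for c in blobs(f,(0,0,150),(180,60,255),100):
    print('white',c.mean(0).round(),*[np.round(x,4) for x in rect(cast(c,.02,'top'))])
for c in blobs(f,(100,150,60),(125,255,255),80):
    print('blue',c.mean(0).round(),*[np.round(x,4) for x in rect(cast(c,.02,'top'))])
print('tray corners',cast([[311,167],[447,154],[460,237],[321,256]],.12,'top').round(3))
E
```

```text
hsv [ 13 209 231] [ 12 208 230] [ 10   3 229] [ 15   3 174]
card [359.35714286 270.45918367] [0.5237 0.0659] 0.124 0.0772 0.0409
card [423.33636364 263.87272727] [ 0.535  -0.0758] 0.1069 0.0783 0.0422
white [ 53. 474.] [0.0759 0.7568] 1.5699 0.0769 0.0289
white [245. 308.] [0.4402 0.3386] -1.5695 0.16 0.1595
white [391. 247.] [ 0.5881 -0.0171] -1.4659 0.1142 0.0098
white [129. 278.] [0.5147 0.6252] 1.5686 0.2081 0.2059
white [253. 240.] [0.609  0.3235] 0.0297 0.1397 0.0323
white [390. 201.] [ 0.696  -0.0034] -1.4643 0.3558 0.2458
blue [372. 326.] [0.396  0.0321] 0.3657 0.1319 0.0583
blue [418. 225.] [ 0.6345 -0.0865] 0.0984 0.1079 0.0486
blue [517. 233.] [ 0.6251 -0.3261] -0.0756 0.1485 0.0437
blue [480. 173.] [ 0.7781 -0.2419] 1.5637 0.0774 0.0318
tray corners [[ 0.761  0.177  0.12 ]
 [ 0.79  -0.139  0.12 ]
 [ 0.594 -0.158  0.12 ]
 [ 0.552  0.153  0.12 ]]
```

The saucer is the 160 mm one at (0.440, 0.339), and the tray yaw is about 0.105. Next is a wrist close-up of both clips.

```bash
python3 - <<'E'
from h import *
ctrl.move_pose([.53,0,.30],[np.pi,0,.105+np.pi])
ctrl.pause(.3)
o=get_obs();f=grab_frame('wrist');cv2.imwrite('pics/w1.png',f)
print(o['tool_pos'],o['eef_rot'],o['clock'],o['joint_positions'],o['contact_force'])
for c in blobs(f,*ORANGE,800): print('card',c.mean(0).round(),*[np.round(x,4) for x in rect(cast(c,.109,'wrist',o))])
for c in blobs(f,(100,150,60),(125,255,255),800): print('blue',c.mean(0).round(),*[np.round(x,4) for x in rect(cast(c,.122,'wrist',o))])
E
```

```text
[5.30051162e-01 3.56201254e-04 2.99919888e-01] [ 3.14154627e+00 -1.27618415e-04 -3.03595397e+00] 2.8833 [-4.63387391e-02 -4.36366751e-02  1.83762994e+00  2.72024884e-05
  1.34773256e+00 -1.72277977e+00] [0.2611011  0.25688779 0.05622171]
card [398. 218.] [0.5241 0.0659] 0.1051 0.0846 0.044
card [223. 207.] [ 0.5352 -0.0756] 0.0942 0.0857 0.0444
blue [ 81. 370.] [ 0.6914 -0.186 ] -1.4808 0.0705 0.0372
blue [227. 300.] [ 0.6145 -0.0664] 0.0994 0.1132 0.0481
blue [ 19. 236.] [ 0.5818 -0.236 ] -0.1373 0.1178 0.029
blue [374.  53.] [0.4157 0.026 ] 0.3452 0.0824 0.0471
```

View pics/w1.png

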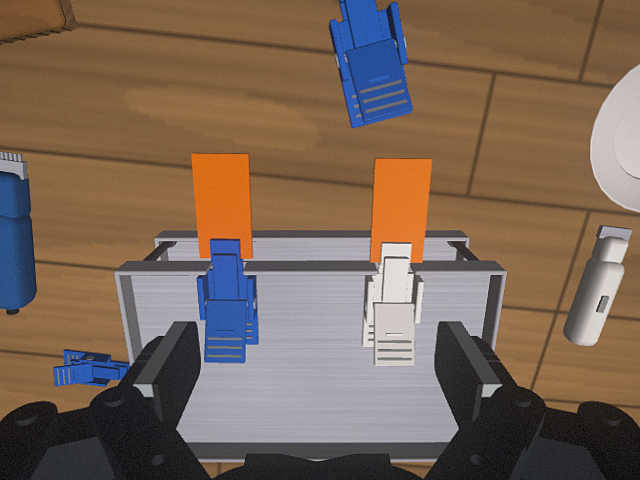

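The cards match in both views, 85 x 44 mm: blue at (0.535, -0.076), yaw 0.094, and white at (0.524, 0.066), yaw 0.105. Next I grip the blue card and pull it.

```bash
cat >> h.py <<'E'
CARD={'blue':(np.array([.5352,-.0756]),.100),'white':(np.array([.5241,.0659]),.105)}
def pull(n,off=-.018,z=.098):
    c,y=CARD[n];u=np.array([np.cos(y),np.sin(y)]);p=c+off*u
    rpy=[np.pi,0,y+np.pi]
    ctrl.move_pose([*p,.17],rpy)
    ctrl.line_to([*p,z],v=.08)
    ctrl.pause(.2);b=get_obs()['contact_force']
    ctrl.set_gripper(.03,f_grip=35);ctrl.pause(.2)
    o=get_obs();g=o['contact_force'];print('gap',o['finger_gap'],'grip',o['grip_force'],'F free',b.round(2),'F gripped',g.round(2))
    d=0;hold=0
    while d<.026:
        d+=.0005
        ctrl.line_to([*(p-d*u),z],v=.008)
        o=get_obs();F=(o['contact_force']-b);a=F[:2]@u   # reaction points to +u
        print(round(d*1e3,1),round(float(a),2),end=' | ')
        if a>6.3:
            ctrl.pause(.3);a=(get_obs()['contact_force']-b)[:2]@u;print('HELD',a);hold=1;break
    print('end',get_obs()['tool_pos'],get_obs()['finger_gap'],get_obs()['clock'])
    return hold,p-d*u,z,rpy,u
E
python3 - <<'E'
from h import *
r=pull('blue');print(r)
E
```

```text
gap 0.042689444986802584 grip 35.3541362285614 F free [ 0.79 -0.97 -0.39] F gripped [-0.63 -0.84  0.06]
0.5 -0.34 | 1.0 1.1 | 1.5 -0.15 | 2.0 0.14 | 2.5 0.65 | 3.0 0.36 | 3.5 0.98 | 4.0 1.44 | 4.5 1.73 | 5.0 2.17 | 5.5 2.1 | 6.0 2.77 | 6.5 1.52 | 7.0 1.51 | 7.5 0.85 | 8.0 1.62 | 8.5 0.94 | 9.0 1.23 | 9.5 1.64 | 10.0 1.35 | 10.5 1.86 | 11.0 1.41 | 11.5 1.66 | 12.0 1.24 | 12.5 1.09 | 13.0 2.2 | 13.5 1.33 | 14.0 1.87 | 14.5 0.73 | 15.0 0.77 | 15.5 1.11 | 16.0 0.76 | 16.5 0.9 | 17.0 0.45 | 17.5 0.78 | 18.0 1.75 | 18.5 1.28 | 19.0 1.05 | 19.5 0.8 | 20.0 -0.64 | 20.5 -1.11 | 21.0 -0.69 | 21.5 0.12 | 22.0 -0.7 | 22.5 -1.66 | 23.0 -1.01 | 23.5 0.21 | 24.0 -0.61 | 24.5 -0.67 | 25.0 -0.58 | 25.5 -0.6 | 26.0 -0.27 | end [ 0.49141465 -0.07996752  0.09801825] 0.04265619672855009 18.5083
(0, array([ 0.49141982, -0.07999267]), 0.098, [3.141592653589793, 0, 3.241592653589793], array([0.99500417, 0.09983342]))
```

The force stayed at or below about 3 N and dropped to zero after about 20 mm, so blue is the tired one. I lay its card on the bench and look at it.

```bash
python3 - <<'E'
from h import *
ctrl.line_to([.455,-.0836,.098],v=.1)
ctrl.line_to([.40,-.142,.06],v=.15)
s=ctrl.line_to([.40,-.142,.005],v=.04,max_force=4);o=get_obs();print(s,o['tool_pos'],o['contact_force'])
p=o['tool_pos']
ctrl.line_to([*p[:2],p[2]+.002],v=.05)
ctrl.set_gripper(.085)
ctrl.line_to([.40,-.142,.2],v=.2)
c,y=CARD['white'];q=c-.018*np.array([np.cos(y),np.sin(y)])
ctrl.move_pose([q[0],0.0,.26],[np.pi,0,y+np.pi]);ctrl.pause(.1)
o=get_obs();f=grab_frame('wrist');t=grab_frame('top');cv2.imwrite('pics/w2.png',f);cv2.imwrite('pics/t2.png',t)
for c in blobs(f,*ORANGE,800):
  for z in(.109,.004):print('card',z,c.mean(0).round(),*[np.round(x,4) for x in rect(cast(c,z,'wrist',o))])
for c in blobs(t,*ORANGE,300):
  for z in(.109,.004):print('top',z,c.mean(0).round(),*[np.round(x,4) for x in rect(cast(c,z,'top',o))])
print(o['clock'])
E
```

```text
True [ 0.3996793  -0.14190952  0.00915762] [-0.56388555  0.21983205  6.2814844 ]
card 0.109 [406. 267.] [0.5242 0.0657] 0.0986 0.0859 0.0441
card 0.004 [406. 267.] [0.5619 0.0939] 0.0986 0.1179 0.0605
card 0.109 [170.  80.] [ 0.4191 -0.1051] 0.0895 0.0625 0.0324
card 0.004 [170.  80.] [ 0.4177 -0.1405] 0.0895 0.0858 0.0445
top 0.109 [444. 317.] [ 0.4186 -0.1157] 0.0722 0.0735 0.0372
top 0.004 [444. 317.] [ 0.4199 -0.1408] 0.0722 0.0812 0.0411
top 0.109 [359. 271.] [0.5238 0.0663] 0.1241 0.0769 0.0406
top 0.004 [359. 271.] [0.5362 0.0603] 0.1241 0.085 0.0448
23.625
```

View pics/w2.png

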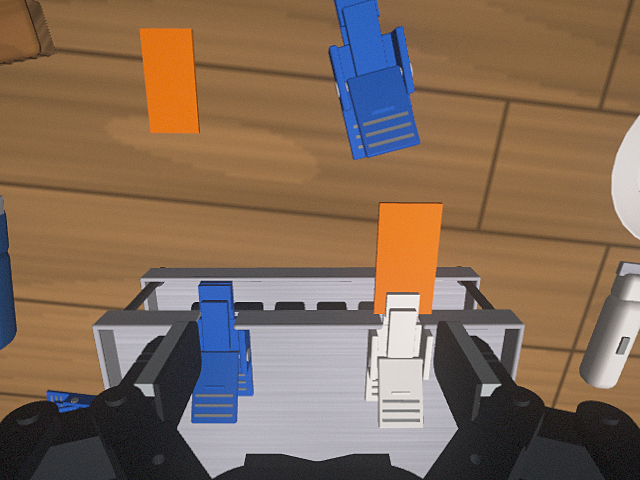

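The picture shows the blue card flat on the bench at (170,80) and the blue clip still in its notch at (215,350). Both are as expected. Now the white check.

```bash
python3 - <<'E'
from h import *
h,p,z,rpy,u=pull('white')
if h:
    a=[]
    for _ in range(6): ctrl.pause(.05);a.append(get_obs()['contact_force'])
    print(np.mean(a,0))
    for k in range(1,5):
        ctrl.line_to([*(p+.001*k*u),z],v=.02);print(get_obs()['contact_force'].round(2))
E
```

```text
gap 0.04308622420747044 grip 35.3398060798645 F free [0.09 0.48 0.2 ] F gripped [-0.2  -0.84  0.81]
0.5 1.2 | 1.0 1.6 | 1.5 0.48 | 2.0 0.93 | 2.5 0.92 | 3.0 0.48 | 3.5 1.6 | 4.0 0.58 | 4.5 1.61 | 5.0 0.52 | 5.5 0.79 | 6.0 2.31 | 6.5 2.82 | 7.0 4.87 | 7.5 6.19 | 8.0 7.32 | HELD 7.374159544479621
end [0.50027167 0.06328228 0.09860971] 0.04281732977596876 30.45
[ 7.74182466 -0.13047489 -1.43159752]
[5.13 0.2  0.23]
[ 4.67 -0.01 -0.83]
[ 0.71 -0.29  1.53]
[-1.09  0.08  1.21]
```

White holds at about 7.5 N, so it is good. I release it, then pick up the blue clip.

```bash
python3 - <<'E'
from h import *
ctrl.set_gripper(.085)
p=get_obs()['tool_pos'];ctrl.line_to([*p[:2],.2],v=.2)
y=.10;g=[.607,-.0685]
ctrl.move_pose([*g,.22],[np.pi,0,y+np.pi]);ctrl.pause(.1)
o=get_obs();f=grab_frame('wrist')
ctrl.line_to([*g,.15],v=.12)
s=ctrl.line_to([*g,.112],v=.05,max_force=5);print(s,get_obs()['tool_pos'],get_obs()['contact_force'])
if not s:
    ctrl.set_gripper(.03,f_grip=45);q=get_obs();print(q['finger_gap'],q['grip_force'],q['contact_force'])
    ctrl.line_to([*g,.25],v=.1)
    q=get_obs();print(q['finger_gap'],q['grip_force'],q['clock'])
    f=grab_frame('wrist');cv2.imwrite('pics/w3.png',f)
E
```

```text
False [ 0.60725183 -0.06854717  0.11220508] [0.47181233 0.24303916 0.32948552]
0.04520249825717129 48.58806788921356 [-0.03833702 -0.21190504  2.30339274]
0.04528440682207836 48.140097856521606 37.3917
```

View pics/w3.png

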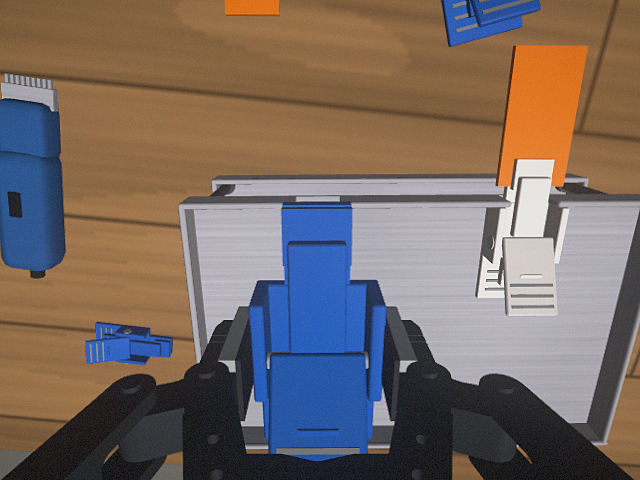

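The blue clip is held level between the pads at (320,340). The white clip still sits in its notch with its card at (530,200). Now I place the blue clip in the saucer.

```bash
python3 - <<'E'
from h import *
R=[np.pi,0,.1+np.pi];c=[.440,.339]
ctrl.move_pose([*c,.25],R)
ctrl.line_to([*c,.045],v=.12);ctrl.pause(.2)
s=ctrl.line_to([*c,.012],v=.02,max_force=3);o=get_obs();print(s,o['tool_pos'],o['contact_force'],o['finger_gap'])
if s:
    ctrl.set_gripper(.06);ctrl.pause(.2)
    p=get_obs()['tool_pos'];ctrl.line_to([*p[:2],.08],v=.08)
    ctrl.move_pose([.47,.2,.33],R);ctrl.pause(.3)
    o=get_obs();t=grab_frame('top');f=grab_frame('wrist')
    cv2.imwrite('pics/t4.png',t);cv2.imwrite('pics/w4.png',f)
    for b in blobs(f,*ORANGE,500):
      for z in(.109,.004):print('card',z,*[np.round(x,4) for x in rect(cast(b,z,'wrist',o))])
    cv2.imwrite('pics/v4.png',np.hstack([cv2.resize(t,(400,300)),cv2.resize(f,(400,300))]))
    print(o['clock'],o['finger_gap'])
E
```

```text
True [0.43993053 0.33896276 0.02326419] [-1.0820631  -0.68378842  4.87149905] 0.04505321215417376
card 0.109 [0.5187 0.0652] 0.1029 0.0854 0.0443
card 0.004 [0.5578 0.0274] 0.1029 0.1109 0.0575
card 0.109 [ 0.411  -0.0537] -0.1308 0.0694 0.0251
card 0.004 [ 0.4179 -0.127 ] -0.1308 0.09 0.0325
44.9583 0.060052549296311285
```

View pics/v4.png

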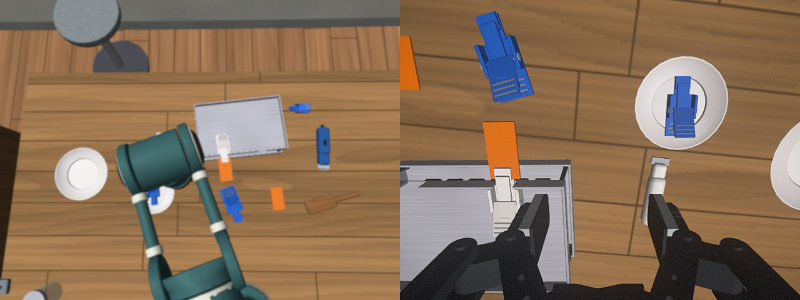

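The picture shows the blue clip flat in the middle of the saucer (wrist half, around (682,105)). The white clip and its card are in the notch, and the blue card is on the bench. I hand the job in.

```bash
python3 -c "
from rig import ctrl;print(ctrl.sign_off())"
```

```text
the job is handed in; nothing more can be done
None
```

The job is handed in (no verdict was shown): blue was the tired clip and now lies flat in the middle of the saucer with its card flat on the bench, while white held at about 7.5 N and stays in its notch with its card.

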